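# Rehang the lift-off door of the spice cupboard

### The job

Take the little cupboard door out of the wooden rack and hang it, standing open, back on the spice cupboard by lowering its two hinge sockets gently over the two upright pins until it is fully down; then swing it shut and leave it. The pin strip is adjustable, so find the pins by feel: do not force, drop or tip the door, and leave the things standing around where they are.

Things in the scene. Friction and masses are not known exactly. Their poses are not given: they have to be found in the camera images.
- cupboard: Open-fronted spice cupboard of light wood, fixed to the worktop: 170 wide (y), 115 deep (x), 185 high, two spice jars inside. Origin: on the worktop under the middle of the front edge; x points from the front inwards, z up; front plane x = 0. At its -y side a full-height wooden stile, x 8 to 24, reaches out to y = -145 and carries the pin strip.
- pin_strip (a point): Fixed point in the middle of the stile's front, cupboard frame (8, -113, 92). Here sits a steel strip, 28 wide, with two arms (10 wide) that carry two upright pins, one above the other on one vertical axis. The strip is clamped through slots anywhere up to 12 mm either side of this point along the cupboard's y; that setting is not measured: see it or feel it. The pins' x is exact.
- hinge_nominal (a point): Fixed point on the nominal pin axis, cupboard frame (-10, -113, 12), cupboard axes; the door's origin comes here when hung, but for the strip's setting in y (up to 12) and 1 mm play. Pins: diameter 8, the top 2 mm tapering to 7, on collars of diameter 12. Collar tops at 24 and 140 above the worktop, pin tips at 44 and 160.
- door: Loose door of light wood, about 0.3 kg, 165 high. Origin: on the hinge axis, level with the panel's lower edge. z up; panel x -7 to 7, y 13 to 200; outer face -x. The top edge is free to grip from above. Shut, its axes are the cupboard's; it opens by turning anticlockwise from above (square open: cupboard yaw + 1.57). It swings at a light push; pressed shut and let go abruptly it springs back a little.
- door_sockets (a point): Centre of the lower socket's underside, 12 above the door's origin on the hinge axis. The two sockets are vertical steel tubes on that axis, outer diameter 24, bore 10.1, 24 long, open at both ends; the upper one's underside is 116 higher (128 above the origin). Fully hung, both undersides rest on the pins' collars.
- door_knob (a point): Outermost point of the steel knob, 18 in diameter, on the door's outer face near its free edge: door frame (-27, 176, 82).
- rack: Low wooden rack fixed to the worktop, 90 x 110, base 12 high, with two pairs of posts (14 square, tops at 53) that form a slot 17 wide along its y. The door stands upright in it on the base, lower edge 12 above the worktop; at the start the door's origin is near x = 0, y = -106 of the rack, the axes alike. Origin: centre of the underside.
- mug: Two-tone mug, 78 x 116 x 101, loose bystander. Origin: centre of the underside, z up.
- lemon_1: Lemon, 72 x 57 x 58, loose bystander. Origin: underside.
- garlic_1: Garlic bulb, 56 across, loose bystander. Origin: underside.
- honey: Glass jar with a black lid, 63 diameter, 94 high, loose bystander. Origin: centre of the underside.

How it is judged:
On the way:
1. the door hangs on both pins, fully down, upright and still open by more than 0.5 rad (x of door in the frame of hinge_nominal between -0.0035 and 0.0035 m and y of door in the frame of hinge_nominal between -0.014 and 0.014 m and z of door in the frame of hinge_nominal between -0.003 and 0.003 m and angle between door's own z axis and vertical below 0.06 rad and angle between the x axis of door and the x axis of cupboard, either way round above 0.5 rad), for 0.2 s.
At the end, for the whole second after the job is handed in: The door hangs on both pins: its origin within 3 mm in height and 3.5 mm in the cupboard's x of the nominal hinge point (14 mm in y), tilted less than 0.06 rad; it is shut to within 0.08 rad, at rest and released (x of door in the frame of hinge_nominal between -0.0035 and 0.0035 m and y of door in the frame of hinge_nominal between -0.014 and 0.014 m and z of door in the frame of hinge_nominal between -0.003 and 0.003 m and angle between door's own z axis and vertical below 0.06 rad and angle between the x axis of door and the x axis of cupboard, either way round below 0.08 rad and linear speed of door below 0.02 m/s and contact force between the fingers and door below 0.1 N); the robot touches nothing.
It fails at once if the door and the cupboard press on each other with more than 40 N (contact force between door and cupboard above 40 N).
It fails at once if the door is tipped over or dropped (tilted more than 0.4 rad) (angle between door's own z axis and vertical above 0.4 rad).
It fails at once if the mug, lemon, garlic or honey jar is moved by more than 20 mm (distance of any of mug, lemon_1, garlic_1, honey from where it was at the start of the episode above 0.02 m).
It also fails if it takes over 72 s, if anything falls off the work surface, if the arm or the gripper's body presses on something with over 40 N, if the wrist force passes 120 N, or if a joint passes its speed limit or range.

### The arm

A 7-joint arm with a two-finger parallel gripper is mounted at the origin on a cart in front of the work surface, level with it; the furniture and walls round the work are solid. World frame = base frame: x ahead of the robot, y to its left, z up, the work surface at z = 0. Lengths are in m, angles in rad, forces in N, time in s.
With the tool pointing down it reaches from about 0.4 to 0.875 m from the base axis. Payload 19.3 kg.
Tool frame: the origin (TCP) lies between the finger pads; the fingertips stand 8 mm ahead of it and the grasp point (between the pads) lies 11 mm behind it (r.tcp_to_tips is the distance from the TCP to the fingertips, in m); z points along the fingers, y is the line along which they close (so a half turn about z gives the same grasp; the last joint's range is limited). The gripper opens to 85 mm and grips with 20 to 120 N. Pads are 22 mm wide; open, the fingers measure 114 mm over their backs; the gripper's body (76 mm by 85 mm) begins 54 mm behind the grasp point. The pads swing forward as they close: fully open they stand 13 mm farther back than shut.
Start: joints at [-1.264, 0.521, -0.036, 1.599, 0.021, 1.021, -0.113], TCP at [0.23, 0.581, 0.239] pointing down, gripper open.
Joint ranges: [-2.91, 2.91], [-0.3, 2.13], [-1.5, 1.42], [0.17, 2.43], [-1.26, 4.41], [0.16, 1.93], [-2.52, 2.52]. Speed limits (rad/s): [1.89, 1.89, 2.39, 2.39, 3.01, 3.01, 3.01].

### API

Orientations are given as a unit quaternion [x, y, z, w].
In Python, from cell import sensors, eyes, job, spotter, r gives the robot as it stands.
- The arm moves only by the shell command python3 -m creep 'ROWS'. ROWS is JSON, a list of rows, each a list of 5 numbers: the shift along the tool's x, y, z in cm, then the turn about the tool's z in degrees, then the gripper's target within -1 to 1 (fully open at 1, half-way at 0, shut at -1). A call has 1 to 12 rows; each row shifts and turns the commanded pose from where the row before left it, along the tool's axes as they then stand; what a row does not reach is not made up. A row lasts 1/12 s, in which the tool goes at most 41.7 mm and 7.16 degrees, less where a joint would pass 70% of its speed; a pose out of reach is approached as far as the arm can. A call is refused whole if a number of a shift passes 4.17 or a number of a turn 7.16, either way. A call with a gripper value outside its range is refused whole. The fingers move at their own pace and stop on an object; the grip force is fixed at half the most. Time passes only in rows, so rows that do not move let the fingers close. It gives the time, the measured TCP pose, the force, the opening and the grip force at its end, in the units of the state.
- sensors.sense(): the state, without advancing time (a new reading comes with each control period).
- eyes.snapshot(name): name is "scene" or "top" or "wrist"; returns (picture, depth): 384x512x3 uint8, blue, green, red; 384x512 float32, m along the optical axis (not along the pixel's ray), 0 where there is no reading.
- eyes.camera_model(name): a dict with "fx", "fy", "cx", "cy" (pixels), "dist" ([k1, k2, p1, p2, k3] as OpenCV has them; the pictures are not rectified), "T" (4x4, takes a point from camera to world coordinates). Camera axes: x right, y up, looking along -z (the intrinsics and any distortion apply to the point x, -y, -z); pixel columns grow to the right and rows downward; lengths in m; the calibration is good to about 2 mm. A picture is of the moment at which its call begins: read the wrist's pose just before it. camera_model takes no time and is no camera call; for the wrist camera it gives the pose at the moment of the call.
- job.sign_off(): hands the job in; it is judged then, once.
Trained networks look in the newest picture that a camera, given by its name, has taken for a name from the list of things; names that differ only in an ending like _2 or _b are one class to them, and where a whole thing is asked for, a point or a joint stands for the part that bears it (a point fixed in the world has none). Each returns a list of dicts, best first, with "p" (0 to 1); they miss things now and then, are a little off and sometimes report something else, mostly with a low value. They report only what shows in the picture. A call takes as long as a camera call.
- spotter.boxes_of(query, camera): "xyz" ([x, y, z] in m, in world coordinates, good to about 4 mm: the middle of the surface that is visible of it).
- spotter.place_of(query, camera): "xyz" ([x, y, z] in m, in world coordinates, good to about 4 mm: a listed point, or the origin of a listed thing).
The state is a dict: "time": time; "qpos": joint angles; "joint_vel": joint speeds; "effort": joint torques, N m; "ee_pos": TCP position; "ee_rot": TCP orientation; "contact_force": force on the tool from outside, world axes, zero at the start; "moment": the same for the moment, N m; "finger_gap": opening from 0.0 (shut) to 1.0 (fully open); "gripper_force": force on a finger pad.
Only numpy, scipy, OpenCV 4.12 (cv2) and the standard library are available. Lean on these libraries where they do the work, as an engineer would, in place of code of your own. Each camera call takes 0.05 s, during which the arm holds its last target. There are 200 camera calls.

## Working session

There is one attempt and no reset: what is moved stays moved. The work goes in short steps, Python scripts to look and compute and a shell command to move; the robot and the scene stay as the last step left them, time stands still between calls to the robot, and variables do not carry over. Pictures are saved under pics/ and viewed, at most 12 in all, crops included, and the job is handed in when it is done.

```bash
mkdir -p pics; ls; python3 - <<'E'
from cell import sensors, eyes, job, spotter, r
import cv2,numpy as np
s=sensors.sense();print({k:np.round(v,3).tolist() for k,v in s.items()})
for c in("scene","top"):
    im,d=eyes.snapshot(c);cv2.imwrite(f"pics/{c}0.png",im);np.save(f"pics/{c}0.npy",d)
    print(c,np.round(eyes.camera_model(c)["T"],3).tolist(),eyes.camera_model(c)["fx"])
    for q in("cupboard","rack","door","door_sockets","door_knob","pin_strip","hinge_nominal","mug","lemon_1","garlic_1","honey"):
        print(q,[(np.round(o["xyz"],3).tolist(),round(o["p"],2)) for o in spotter.place_of(q,c)[:2]])
E
```

```text
pics
{'time': 0.0, 'qpos': [-1.264, 0.522, -0.036, 1.6, 0.021, 1.021, -0.113], 'joint_vel': [-0.001, 0.0, 0.0, 0.001, -0.0, -0.002, 0.001], 'effort': [0.002, -92.708, 1.981, -36.993, 0.018, 0.008, 0.0], 'ee_pos': [0.23, 0.581, 0.239], 'ee_rot': [0.187, 0.982, -0.001, -0.0], 'contact_force': [-0.1, -0.033, 0.549], 'moment': [0.058, 0.026, 0.02], 'gripper_force': 0.0, 'finger_gap': 0.997}
scene [[0.866, 0.388, -0.316, -0.014], [-0.501, 0.671, -0.547, -0.824], [-0.0, 0.632, 0.775, 1.364], [0.0, 0.0, 0.0, 1.0]] 458.88259735204093
cupboard [([0.496, 0.158, -0.0], 0.68), ([0.54, -0.285, 0.009], 0.28)]
rack [([0.439, -0.26, 0.002], 0.72)]
door [([0.54, -0.277, 0.012], 0.63), ([0.491, 0.159, 0.002], 0.28)]
door_sockets [([0.54, -0.279, 0.024], 0.66)]
door_knob [([0.358, -0.267, 0.094], 0.92)]
pin_strip [([0.494, 0.046, 0.091], 0.93), ([0.674, -0.242, 0.0], 0.67)]
hinge_nominal [([0.479, 0.041, 0.007], 0.69)]
mug [([0.457, 0.442, 0.002], 0.6)]
lemon_1 [([0.67, -0.241, 0.002], 0.52), ([0.677, -0.108, -0.002], 0.27)]
garlic_1 [([0.673, -0.107, -0.004], 0.48), ([0.436, -0.26, 0.003], 0.22)]
honey [([0.457, 0.44, 0.002], 0.72), ([0.619, 0.407, 0.004], 0.68)]
top [[0.004, 0.995, -0.096, 0.403], [-1.0, 0.002, -0.012, 0.068], [-0.012, 0.096, 0.995, 1.075], [0.0, 0.0, 0.0, 1.0]] 362.3965815370899
cupboard [([0.494, 0.161, 0.0], 0.67), ([0.674, -0.108, -0.0], 0.31)]
rack [([0.439, -0.259, -0.0], 0.63)]
door [([0.541, -0.283, 0.01], 0.78)]
door_sockets [([0.543, -0.282, 0.027], 0.64)]
door_knob [([0.362, -0.267, 0.093], 0.66)]
pin_strip [([0.5, 0.046, 0.092], 0.86), ([0.495, 0.159, 0.002], 0.45)]
hinge_nominal [([0.477, 0.044, 0.016], 0.68)]
mug []
lemon_1 [([0.669, -0.241, -0.001], 0.65)]
garlic_1 [([0.669, -0.106, -0.0], 0.82)]
honey [([0.62, 0.411, 0.001], 0.92)]
```

```bash
python3 - <<'E'
import cv2,numpy as np
a=cv2.imread("pics/scene0.png");cv2.imwrite("pics/s1.png",cv2.resize(a,(800,600)))
a=cv2.imread("pics/top0.png");cv2.imwrite("pics/t1.png",cv2.resize(a,(800,600)))
E
```

```text
(no output)
```

View pics/s1.png

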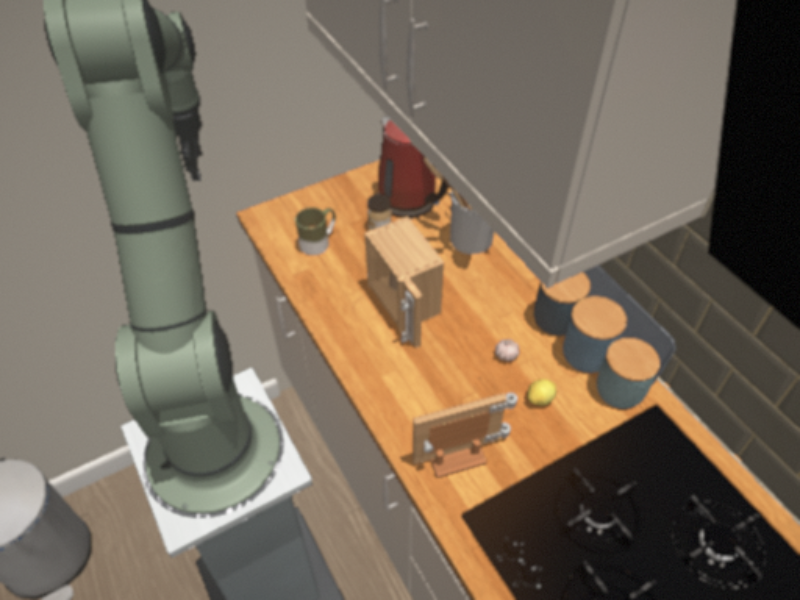

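View pics/t1.png

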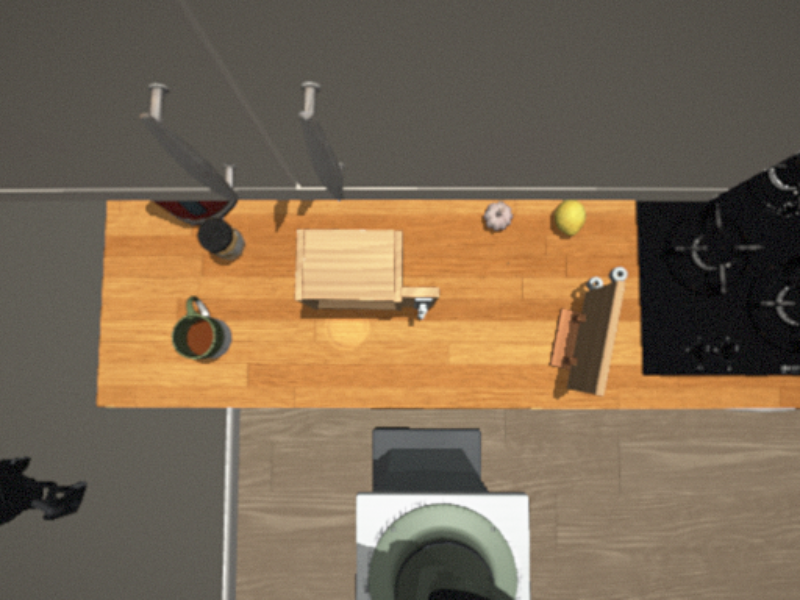

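The scene view shows the door in its rack at about (465,430) with the sockets on the right at about (510,400), and the cupboard at about (405,270) with the pin strip at about (408,310). The top view shows the door's top edge running from (618,280) to (600,392), the cupboard at about (350,265) almost square to the world, and the pin at about (422,310). The upper cabinet is only at the far side.

```bash
cat > h.py <<'E'
from cell import sensors, eyes, job, spotter, r
import cv2,numpy as np
from scipy.spatial.transform import Rotation as R
def cloud(name,T=None,d=None):
    m=eyes.camera_model(name)
    T=m["T"] if T is None else T
    h,w=d.shape;u,v=np.meshgrid(np.arange(w),np.arange(h))
    K=np.array([[m["fx"],0,m["cx"]],[0,m["fy"],m["cy"]],[0,0,1.]])
    p=cv2.undistortPoints(np.stack([u,v],-1).reshape(-1,1,2).astype(float),K,np.array(m["dist"])).reshape(h,w,2)
    P=np.stack([p[...,0]*d,-p[...,1]*d,-d],-1)@np.array(T)[:3,:3].T+np.array(T)[:3,3]
    P[d<=0]=np.nan
    return P
def state():
    s=sensors.sense();Q=R.from_quat(s["ee_rot"]).as_matrix()
    return s,np.array(s["ee_pos"]),Q
def togo(p,yaw):
    """tool-frame shift (cm) to world p, then turn (deg) so that tool y points at yaw (mod pi)"""
    s,e,Q=state();a=np.arctan2(Q[1,1],Q[0,1]);d=(yaw-a+np.pi/2)%np.pi-np.pi/2
    print("ee",e.round(4),"tool-y yaw",round(a,4),"z",Q[:,2].round(3),"F",np.round(s["contact_force"],1),"gap",round(s["finger_gap"],3))
    print("shift cm",(Q.T@(np.array(p)-e)*100).round(2),"turn deg",round(-np.degrees(d),2))
E
python3 - <<'E'
from h import *
for c in("scene","top"):
    P=cloud(c,d=np.load(f"pics/{c}0.npy"));x,y,z=np.moveaxis(P,-1,0)
    def fit(name,m,ax):
        Q=P[m][:,:2]
        if len(Q)<5:print(c,name,len(Q));return
        rc=cv2.minAreaRect((Q*1000).astype(np.float32));print(c,name,len(Q),np.round(rc[0],1),np.round(rc[1],1),round(rc[2],2),"z",np.median(P[m][:,2]).round(4))
    fit("doortop",(abs(z-.177)<.006)&(y<-.2)&(y>-.35)&(x>.3)&(x<.53),0)
    fit("cuptop",(abs(z-.185)<.006)&(y>.06)&(y<.28)&(x>.4)&(x<.7),0)
    fit("stile",(abs(z-.185)<.007)&(y>.0)&(y<.068)&(x>.4)&(x<.7),0)
    fit("pins",(z>.1)&(z<.175)&(y>.0)&(y<.09)&(x>.45)&(x<.497),0)
    fit("sock",(z>.14)&(z<.175)&(y<-.2)&(y>-.35)&(x>.5)&(x<.6),0)
togo([.442,-.262,.25],1.34)
E
```

```text
scene doortop 286 [ 434.4 -256.3] [ 18.2 184.6] 77.76 z 0.1763
scene cuptop 1140 [550.4 154. ] [188.8 116.4] 89.33 z 0.1848
scene stile 65 [505.1  40. ] [52.1 18. ] 89.39 z 0.1844
scene pins 111 [486.3  55.4] [66.  21.8] 89.12 z 0.1436
scene sock 111 [ 525.5 -276.7] [22.5 49.3] 76.35 z 0.1613
top doortop 457 [ 436.1 -258.1] [ 15.3 187.3] 77.28 z 0.1751
top cuptop 3049 [550.4 152.3] [183.3 114.2] 89.93 z 0.1831
top stile 125 [507.   40.8] [13.3 49.8] 0.22 z 0.1833
top pins 71 [486.8  56.6] [60.1 18.6] 89.13 z 0.1374
top sock 166 [ 525.3 -280.1] [23.7 52.8] 83.93 z 0.1616
ee [0.23   0.5811 0.2393] tool-y yaw 1.1939 z [-0.  0. -1.] F [-0.2  0.3  0. ] gap 1.005
shift cm [-50.74 -70.6   -1.07] turn deg -8.37
```

```bash
python3 -m creep '[[0,0,-1,-4.5,1],[0,0,-1,-4.4,1],[-3.1,-1.87,-0.3,0,1],[-3.1,-1.87,-0.3,0,1],[-3.1,-1.87,-0.3,0,1],[-3.1,-1.87,-0.3,0,1],[-3.1,-1.87,-0.3,0,1],[-3.1,-1.87,-0.3,0,1],[-3.1,-1.87,0,0,1],[-3.1,-1.87,0,0,1]]'; python3 -c "
from h import *
togo([.446,-.259,.28],1.351)"
```

```text
time: 2.03
ee_pos: [0.4402, 0.3794, 0.2777]
ee_rot: [0.11, 0.994, 0.0, 0.0]
contact_force: [-0.1, 1.3, -0.0]
finger_gap: 1.0
gripper_force: 0.0
ee [0.4402 0.3794 0.2777] tool-y yaw 1.3494 z [ 0.  0. -1.] F [-0.1  1.3 -0. ] gap 1.0
shift cm [-14.59 -62.15  -0.26] turn deg -0.09
```

```bash
python3 -m creep '[[-0.9,-3.9,0,0,1],[-0.9,-3.9,0,0,1],[-0.9,-3.9,0,0,1],[-0.9,-3.9,0,0,1],[-0.9,-3.9,0,0,1],[-0.9,-3.9,0,0,1],[-0.9,-3.9,0,0,1],[-0.9,-3.9,0,0,1],[0,0,0,0,1],[0,0,0,0,1]]'; python3 - <<'E'
from h import *
togo([.446,-.259,.28],1.351)
T=eyes.camera_model("wrist")["T"];im,d=eyes.snapshot("wrist");np.savez("pics/w1.npz",T=T,d=d)
cv2.imwrite("pics/w1.png",cv2.resize(im,(800,600)))
s,e,Q=state();print("cam in tool",(Q.T@(np.array(T)[:3,3]-e)).round(3), (Q.T@np.array(T)[:3,:3]).round(3).tolist())
E
```

```text
time: 2.87
ee_pos: [0.4408, 0.0587, 0.2776]
ee_rot: [0.112, 0.994, 0.0, 0.0]
contact_force: [-0.5, 0.4, -0.3]
finger_gap: 0.998
gripper_force: 0.0
ee [0.4408 0.0587 0.2776] tool-y yaw 1.3455 z [ 0.001  0.    -1.   ] F [-0.5  0.4 -0.3] gap 0.998
shift cm [ -7.6  -30.85  -0.24] turn deg -0.31
cam in tool [ 0.083 -0.001 -0.134] [[-0.002, 0.947, 0.32], [1.0, 0.001, 0.002], [0.002, 0.32, -0.947]]
```

View pics/w1.png

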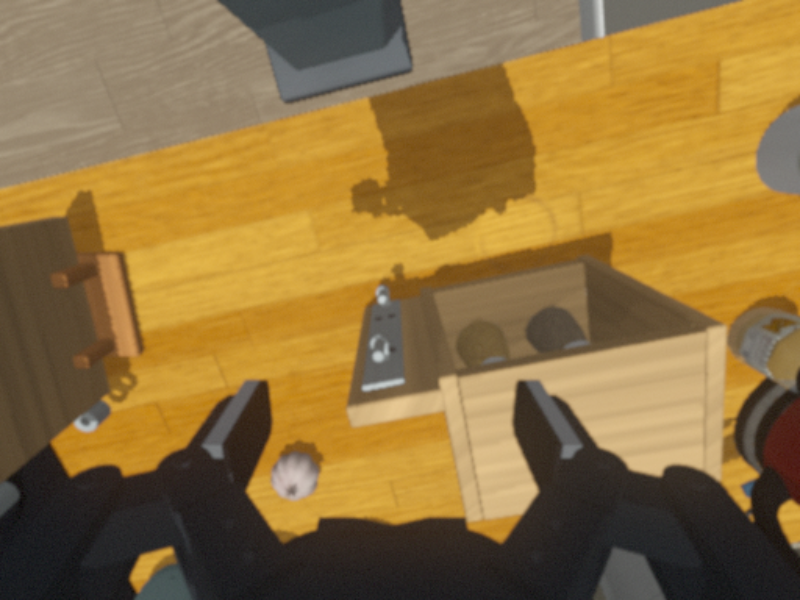

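The wrist picture shows the pin strip at about (382,345): upper pin at about (380,348), lower pin at about (382,295). The camera looks from tool +x, so I'll flip the tool by half a turn. The camera will then sit over the sockets and pins when the door is held.

```bash
python3 -m creep '[[0,0,0,7,1],[0,0,0,7,1],[0,0,0,7,1],[0,0,0,7,1],[0,0,0,7,1],[0,0,0,7,1],[0,0,0,7,1],[0,0,0,7,1],[0,0,0,7,1],[0,0,0,7,1],[0,0,0,7,1],[0,0,0,7,1]]' | head -2;  python3 -m creep '[[0,0,0,7,1],[0,0,0,7,1],[0,0,0,7,1],[0,0,0,7,1],[0,0,0,7,1],[0,0,0,7,1],[0,0,0,7,1],[0,0,0,7,1],[0,0,0,7,1],[0,0,0,7,1],[0,0,0,7,1],[0,0,0,7,1]]'|head -2;  python3 -m creep '[[0,0,0,6,1],[0,0,0,6,1],[0,0,0,0,1],[0,0,0,0,1]]'; python3 - <<'E'
from h import *
s=sensors.sense();print(np.round(s["qpos"],3))
togo([.452,-.261,.26],1.351)
T=eyes.camera_model("wrist")["T"];im,d=eyes.snapshot("wrist");np.savez("pics/w2.npz",T=T,d=d)
cv2.imwrite("pics/w2.png",im);cv2.imwrite("pics/w2v.png",cv2.resize(im,(800,600)))
m=eyes.camera_model("wrist");print(m["fx"],m["cx"],m["cy"],m["dist"])
E
```

```text
time: 3.92
ee_pos: [0.4408, 0.062, 0.2772]
time: 4.92
ee_pos: [0.4408, 0.062, 0.2773]
time: 5.25
ee_pos: [0.4408, 0.0617, 0.2772]
ee_rot: [0.994, -0.108, -0.0, 0.0]
contact_force: [0.0, 0.1, 0.4]
finger_gap: 1.002
gripper_force: 0.0
[-0.777  0.211  0.597  2.024 -0.145  0.948 -1.893]
ee [0.4408 0.0617 0.2772] tool-y yaw -1.787 z [-0. -0. -1.] F [0.  0.1 0.4] gap 1.002
shift cm [ 8.02 31.27  1.73] turn deg 0.2
270.8683899261543 250.61809887692237 190.24022614596578 [0.00826751 0.         0.         0.         0.        ]
```

View pics/w2v.png

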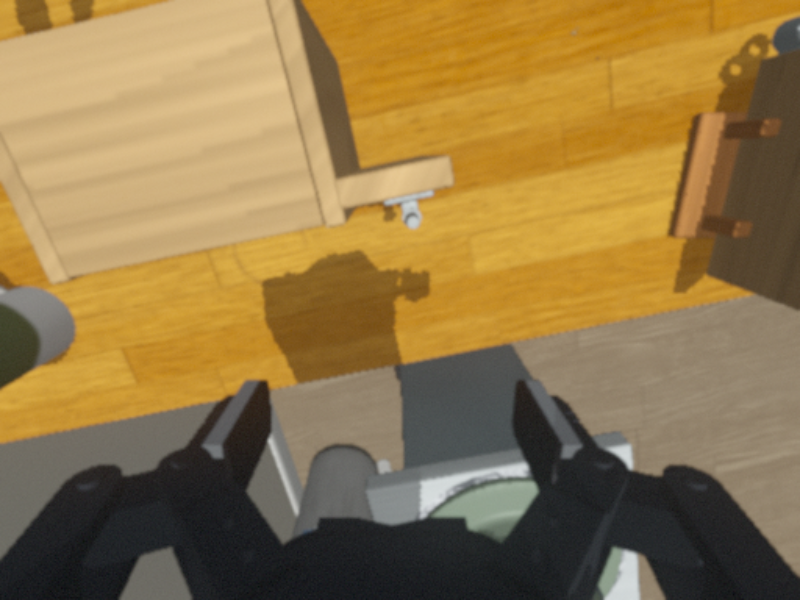

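The pin's upper arm is clearly visible at about (413,218), in front of the stile, which ends at about (452,170).

```bash
python3 - <<'E'
import cv2
a=cv2.imread("pics/w2.png")[90:155,210:300];cv2.imwrite("pics/w2c.png",cv2.resize(a,None,fx=8,fy=8,interpolation=cv2.INTER_CUBIC))
E
```

```text
(no output)
```

View pics/w2c.png

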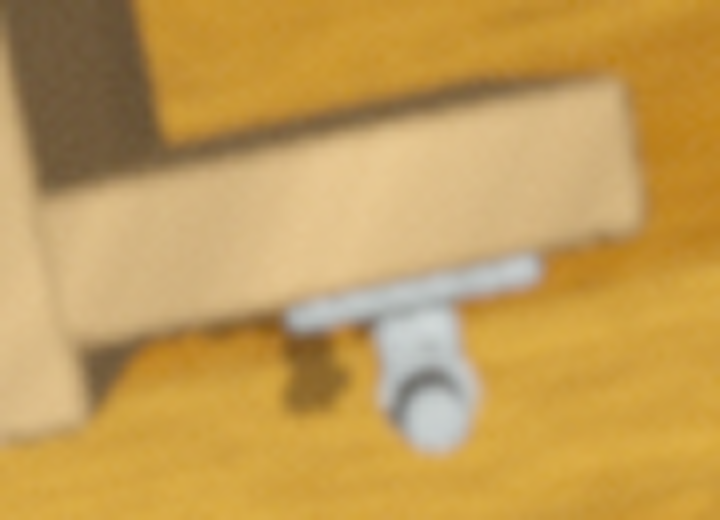

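```bash
python3 -m creep '[[0.9,3.5,0,0,1],[0.9,3.5,0,0,1],[0.9,3.5,0,0,1],[0.9,3.5,0,0,1],[0.9,3.5,0,0,1],[0.9,3.5,0,0,1],[0.9,3.5,0.3,0,1],[0.9,3.5,0.3,0,1],[0.8,3.3,0.3,0.2,1],[0,0,0.3,0,1],[0,0,0.3,0,1],[0,0,0,0,1]]'; python3 - <<'E'
from h import *
togo([.452,-.261,.26],1.351)
T=eyes.camera_model("wrist")["T"];im,d=eyes.snapshot("wrist");np.savez("pics/w3.npz",T=T,d=d)
cv2.imwrite("pics/w3.png",im);cv2.imwrite("pics/w3v.png",cv2.resize(im,(800,600)))
E
```

```text
time: 6.3
ee_pos: [0.4499, -0.2617, 0.2615]
ee_rot: [0.994, -0.111, -0.001, -0.0]
contact_force: [-0.5, -0.3, -0.4]
finger_gap: 0.999
gripper_force: 0.0
ee [ 0.4499 -0.2617  0.2615] tool-y yaw -1.7936 z [-0.001  0.001 -1.   ] F [-0.5 -0.3 -0.4] gap 0.999
shift cm [ 0.19 -0.11  0.15] turn deg -0.17
```

View pics/w3v.png

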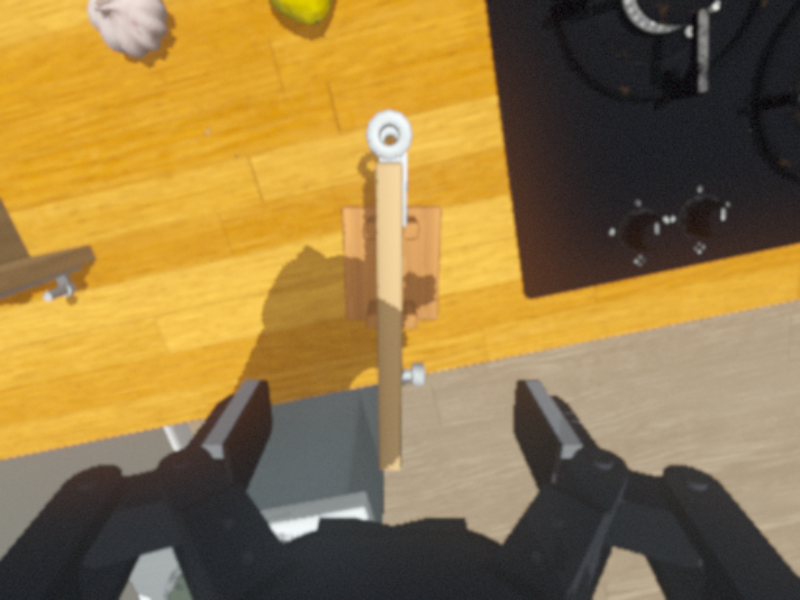

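The wrist view shows the door centred between the fingers: upper socket at (389,134), panel top edge from (389,163) to (391,467). The earlier crop puts the pin tip at crop (437,415).

```bash
cat >> h.py <<'E'
def ray(T,uv,z):
    m=eyes.camera_model("wrist");T=np.array(T)
    K=np.array([[m["fx"],0,m["cx"]],[0,m["fy"],m["cy"]],[0,0,1.]])
    p=cv2.undistortPoints(np.array([[uv]],float),K,np.array(m["dist"]))[0,0]
    v=T[:3,:3]@[p[0],-p[1],-1];return T[:3,3]+v*(z-T[2,3])/v[2]
E
python3 - <<'E'
from h import *
T2=np.load("pics/w2.npz")["T"];T3=np.load("pics/w3.npz")["T"]
g=lambda u,v:((u+.5)/1.5625-.5,(v+.5)/1.5625-.5)
c=lambda u,v:((u+.5)/8-.5+210,(v+.5)/8-.5+90)
print("pin",ray(T2,c(437,415),.16).round(4),"strip ends z?",ray(T2,c(290,322),.12).round(4))
for uv in((48,200),(640,80),(640,235)):print("stile",ray(T2,c(*uv),.185).round(4))
print("cup corner",ray(T2,c(82,425),.185).round(4),"far front corner",ray(T2,g(60,282),.185).round(4))
print("sock",ray(T3,g(389,134),.164).round(4))
a=ray(T3,g(389.5,163),.177);b=ray(T3,g(391,467),.177);print("panel",a.round(4),b.round(4),np.linalg.norm(a-b).round(4),"yaw",np.arctan2((b-a)[1],(b-a)[0])-np.pi/2)
E
```

```text
pin [0.4814 0.0398 0.16  ] strip ends z? [0.4913 0.0555 0.12  ]
stile [0.5147 0.0742 0.185 ]
stile [0.5133 0.0141 0.185 ]
stile [0.4987 0.0166 0.185 ]
cup corner [0.4922 0.0764 0.185 ] far front corner [0.4942 0.2377 0.185 ]
sock [ 0.5394 -0.2805  0.164 ]
panel [ 0.5259 -0.2777  0.177 ] [ 0.348  -0.2382  0.177 ] 0.1822 yaw 1.35204977787228
```

```bash
python3 -m creep '[[0.4,-0.1,2.5,-0.2,1],[0,0,2.5,0,1],[0,0,2,0,1],[0,0,2,0,1],[0,0,1.2,0,1],[0,0,0.7,0,1],[0,0,0,0,-1],[0,0,0,0,-1],[0,0,0,0,-1],[0,0,0,0,-1],[0,0,0,0,-1],[0,0,0,0,-1]]'; python3 -m creep '[[0,0,0,0,-1],[0,0,0,0,-1],[0,0,0,0,-1],[0,0,0,0,-1]]'; python3 -c "
from h import *
togo([.4535,-.2614,.152],1.352)"
```

```text
time: 7.35
ee_pos: [0.4544, -0.2623, 0.1538]
ee_rot: [0.994, -0.11, 0.0, -0.0]
contact_force: [0.8, 3.7, 26.0]
finger_gap: 0.154
gripper_force: 58.9
time: 7.68
ee_pos: [0.4545, -0.2622, 0.1539]
ee_rot: [0.994, -0.11, 0.0, -0.0]
contact_force: [-1.3, 2.4, 8.3]
finger_gap: 0.154
gripper_force: 59.0
ee [ 0.4545 -0.2622  0.1539] tool-y yaw -1.7922 z [ 0.001  0.    -1.   ] F [-1.3  2.4  8.3] gap 0.154
shift cm [-0.11 -0.06  0.19] turn deg -0.15
```

```bash
python3 -m creep '[[0,0,-0.3,0,-1],[0,0,-0.5,0,-1],[0,0,-0.8,0,-1],[0,0,-0.8,0,-1],[0,0,-0.8,0,-1],[0,0,-0.8,0,-1],[0,0,-0.8,0,-1],[0,0,-0.5,0,-1],[0,0,-0.3,0,-1],[0,0,0,0,-1],[0,0,0,0,-1],[0,0,0,0,-1]]'; python3 - <<'E'
from h import *
togo([.39,.07,.20],1.2)
s,e,Q=state();T=eyes.camera_model("wrist")["T"];im,d=eyes.snapshot("wrist");np.savez("pics/w4.npz",T=T,d=d,e=e,Q=Q)
cv2.imwrite("pics/w4.png",im);cv2.imwrite("pics/w4v.png",cv2.resize(im[20:220,150:350],None,fx=3,fy=3,interpolation=cv2.INTER_CUBIC))
E
```

```text
time: 8.68
ee_pos: [0.454, -0.2622, 0.209]
ee_rot: [0.994, -0.111, -0.0, -0.0]
contact_force: [0.0, -0.3, -2.6]
finger_gap: 0.158
gripper_force: 58.6
ee [ 0.454  -0.2622  0.209 ] tool-y yaw -1.7923 z [-0.001  0.    -1.   ] F [ 0.  -0.3 -2.6] gap 0.158
shift cm [-13.54 -31.     0.91] turn deg 8.55
```

View pics/w4v.png

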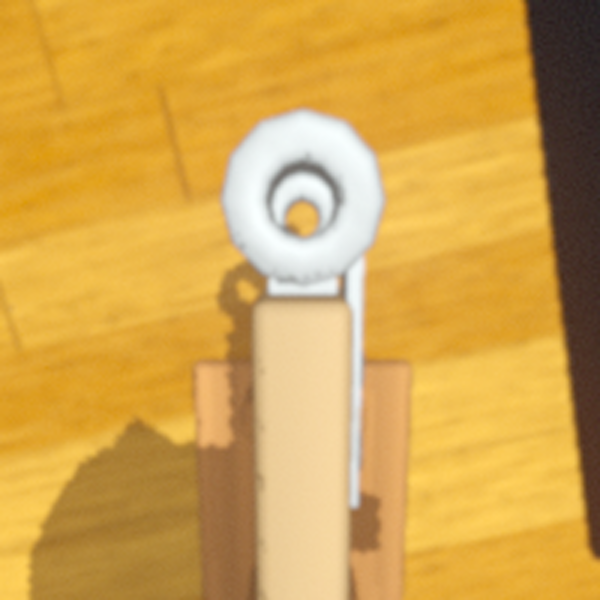

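The socket is held clearly in view: upper rim centred at crop (304,197), with the lower bore's end visible through it at (302,218).

```bash
python3 - <<'E'
from h import *
f=np.load("pics/w4.npz");T,e,Q=f["T"],f["e"],f["Q"]
c=lambda u,v:((u+.5)/3-.5+150,(v+.5)/3-.5+20)
s=ray(T,c(304,197),.219);print("sock",s.round(4),"lower hole",ray(T,c(302,218),.079).round(4))
a=ray(T,c(303,300),.232);b=ray(T,c(305,590),.232);d=b-a;print("yaw",np.arctan2(d[1],d[0])-np.pi/2)
v=Q.T@(s-e);print("sock in tool",v.round(4))
yd=1.2
th=yd-np.pi; # tool-y yaw
Qn=np.array([[np.sin(-th)*-1*-1,np.cos(th),0],[0,np.sin(th),0],[0,0,-1]]);y=Qn[:,1];z=Qn[:,2];Qn[:,0]=np.cross(y,z)
for n,pin in(("final",[.4814,.040]),("pre",[.460,.040])):
    t=np.array(pin+[.0])-Qn@v; t[2]=.2
    print(n,"tcp target",t.round(4),np.hypot(*t[:2]).round(3)); togo(t,yd)
E
```

```text
sock [ 0.5389 -0.2814  0.219 ] lower hole [ 0.539  -0.2812  0.079 ]
yaw 1.3571593847979426
sock in tool [ 0.087   0.0001 -0.0101]
final tcp target [0.4003 0.0716 0.2   ] 0.407
ee [ 0.454  -0.2622  0.209 ] tool-y yaw -1.7923 z [-0.001  0.    -1.   ] F [ 0.1 -0.7 -3.9] gap 0.152
shift cm [-12.57 -31.39   0.91] turn deg 8.55
pre tcp target [0.3789 0.0716 0.2   ] 0.386
ee [ 0.454  -0.2622  0.209 ] tool-y yaw -1.7923 z [-0.001  0.    -1.   ] F [ 0.1 -0.7 -3.9] gap 0.152
shift cm [-14.66 -30.92   0.91] turn deg 8.55
```

```bash
python3 -m creep '[[0,0,0,4.3,-1],[0,0,0,4.3,-1],[-1.4,0.54,0,0,-1],[-1.4,0.54,0,0,-1],[-1.4,0.54,0,0,-1],[-1.4,0.54,0,0,-1],[0,0,0,0,-1]]'; python3 -m creep '[[-0.5,-1.4,0,0,-1],[-1,-2.7,0,0,-1],[-1,-2.7,0,0,-1],[-1,-2.7,0,0,-1],[-1,-2.7,0,0,-1],[-1,-2.7,0,0,-1],[-1,-2.7,0,0,-1],[-1,-2.7,0,0,-1],[-1,-2.7,0,0,-1],[-1,-2.7,0,0,-1],[-0.5,-1.4,0,0,-1],[0,0,0,0,-1]]'; python3 -c "
from h import *
togo([.4003,.0716,.2],1.2);print(np.round(sensors.sense()['qpos'],3))"
```

```text
time: 9.32
ee_pos: [0.3915, -0.2622, 0.2091]
ee_rot: [0.983, -0.186, -0.001, -0.0]
contact_force: [0.5, -0.6, -2.9]
finger_gap: 0.158
gripper_force: 58.7
time: 10.32
ee_pos: [0.3996, 0.0299, 0.2091]
ee_rot: [0.983, -0.183, -0.0, -0.0]
contact_force: [-0.4, 0.7, -3.5]
finger_gap: 0.153
gripper_force: 59.2
ee [0.3996 0.0299 0.2091] tool-y yaw -1.938 z [-0.  0. -1.] F [-0.4  0.7 -3.5] gap 0.153
shift cm [-1.43 -3.92  0.91] turn deg 0.2
[-0.821  0.266  0.72   2.21  -0.258  0.746 -1.866]
```

```bash
python3 -m creep '[[-0.5,-1.3,0,0.2,-1],[-0.5,-1.3,0,0,-1],[-0.43,-1.3,0,0,-1],[0,0,0.5,0,-1],[0,0,0.4,0,-1],[0,0,0,0,-1],[0,0,0,0,-1]]'; python3 - <<'E'
from h import *
togo([.4003,.0716,.2],1.2)
s,e,Q=state();T=eyes.camera_model("wrist")["T"];im,d=eyes.snapshot("wrist");np.savez("pics/w5.npz",T=T,d=d,e=e,Q=Q)
cv2.imwrite("pics/w5.png",im);cv2.imwrite("pics/w5v.png",cv2.resize(im[30:180,180:330],None,fx=4,fy=4,interpolation=cv2.INTER_CUBIC))
E
```

```text
time: 10.9
ee_pos: [0.4002, 0.0673, 0.2001]
ee_rot: [0.982, -0.187, -0.0, 0.0]
contact_force: [-1.2, 0.7, -2.6]
finger_gap: 0.155
gripper_force: 59.3
ee [0.4002 0.0673 0.2001] tool-y yaw -1.9472 z [-0.001 -0.001 -1.   ] F [-1.2  0.7 -2.6] gap 0.155
shift cm [-0.14 -0.4   0.01] turn deg -0.32
```

View pics/w5v.png

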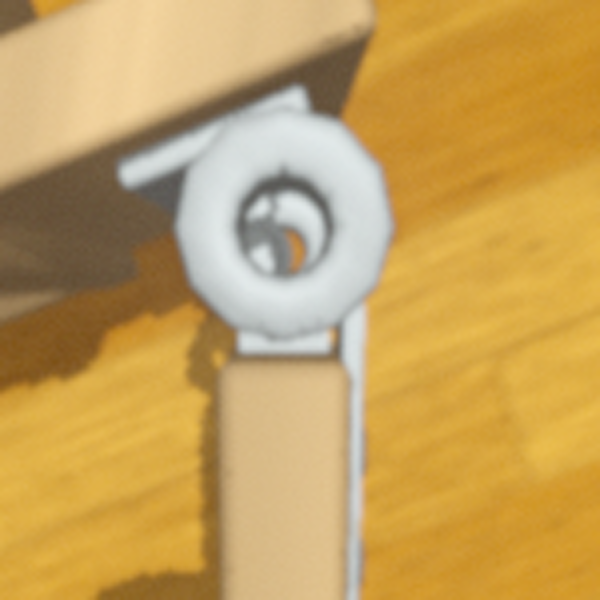

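The bore shows the upper pin's arm off to the lower left, at about crop (260,245). That agrees with the remaining 4 mm shift, so I'll correct it and lower until just above the pins.

```bash
python3 -m creep '[[-0.07,-0.2,0.2,0,-1],[-0.07,-0.2,0.2,-0.3,-1],[0,0,0.3,0,-1],[0,0,0.2,0,-1],[0,0,0,0,-1],[0,0,0,0,-1],[0,0,0,0,-1]]'; python3 - <<'E'
from h import *
togo([.4003,.0716,.188],1.2)
s,e,Q=state();T=eyes.camera_model("wrist")["T"];im,d=eyes.snapshot("wrist");np.savez("pics/w6.npz",T=T,d=d,e=e,Q=Q)
cv2.imwrite("pics/w6.png",im);cv2.imwrite("pics/w6v.png",cv2.resize(im[45:125,210:290],None,fx=7,fy=7,interpolation=cv2.INTER_CUBIC))
print("sock now",(e+Q@[.087,.0001,-.0101]).round(4))
E
```

```text
time: 11.53
ee_pos: [0.4005, 0.0724, 0.1913]
ee_rot: [0.983, -0.184, 0.0, 0.0]
contact_force: [-0.7, 0.4, -3.9]
finger_gap: 0.154
gripper_force: 59.3
ee [0.4005 0.0724 0.1913] tool-y yaw -1.9408 z [-0. -0. -1.] F [-0.7  0.4 -3.9] gap 0.154
shift cm [0.01 0.08 0.33] turn deg 0.04
sock now [0.4816 0.0408 0.2014]
```

View pics/w6v.png

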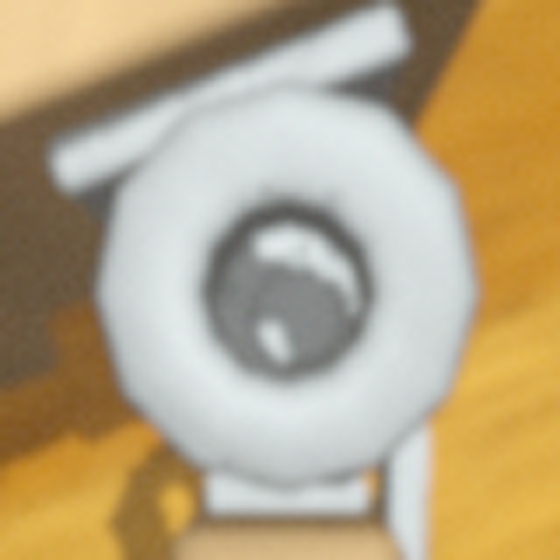

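```bash
python3 - <<'E'
from h import *
f=np.load("pics/w6.npz");T,e,Q=f["T"],f["e"],f["Q"]
m=eyes.camera_model("wrist")
def pj(p):
    q=T[:3,:3].T@(np.array(p)-T[:3,3]);q=q*[1,-1,-1];u=m["fx"]*q[0]/q[2]+m["cx"];v=m["fy"]*q[1]/q[2]+m["cy"]
    return (np.array([u-210+.5,v-45+.5])*7-.5).round(0), round(m["fx"]*.001/q[2]*7,1)
for pin in([.4814,.040],[.4814,.0388],[.4802,.040]):print(pin,"tip",pj(pin+[.16]),"collar",pj(pin+[.14]))
s=e+Q@[.087,.0001,-.0101];print("socktop",pj(s),"bottom",pj([s[0],s[1],s[2]-.024]))
c=lambda u,v:((u+.5)/7-.5+210,(v+.5)/7-.5+45)
print("seen sock",ray(T,c(287,291),s[2]).round(4),"if grey circle is tip",ray(T,c(283,318),.16).round(4))
E
```

```text
[0.4814, 0.04] tip (array([297., 309.]), np.float64(12.3)) collar (array([296., 317.]), np.float64(10.9))
[0.4814, 0.0388] tip (array([311., 303.]), np.float64(12.3)) collar (array([308., 312.]), np.float64(10.9))
[0.4802, 0.04] tip (array([303., 323.]), np.float64(12.2)) collar (array([301., 330.]), np.float64(10.9))
socktop (array([289., 287.]), np.float64(16.4)) bottom (array([288., 302.]), np.float64(13.7))
seen sock [0.4813 0.041  0.2014] if grey circle is tip [0.4811 0.0414 0.16  ]
```

The bore is nearly concentric with the dark pin and collar disc seen through it, centred at about (282,322) in the crop, within about 0.5 mm. I'll lower it and feel for contact.

```bash
python3 -m creep '[[-0.02,-0.03,0.4,0,-1],[0,0,0.4,0,-1],[0,0,0.4,0,-1],[0,0,0.2,0,-1],[0,0,0,0,-1],[0,0,0,0,-1]]'; python3 -m creep '[[0,0,0.15,0,-1],[0,0,0.15,0,-1],[0,0,0,0,-1],[0,0,0,0,-1]]';python3 -m creep '[[0,0,0.15,0,-1],[0,0,0.15,0,-1],[0,0,0,0,-1],[0,0,0,0,-1]]'
```

```text
time: 12.08
ee_pos: [0.4004, 0.0727, 0.1772]
ee_rot: [0.983, -0.184, -0.0, 0.0]
contact_force: [-0.0, -0.0, -3.6]
finger_gap: 0.15
gripper_force: 59.3
time: 12.42
ee_pos: [0.4004, 0.0728, 0.1743]
ee_rot: [0.983, -0.184, -0.0, 0.0]
contact_force: [-0.6, -0.3, -2.1]
finger_gap: 0.156
gripper_force: 59.4
time: 12.75
ee_pos: [0.4003, 0.0728, 0.1712]
ee_rot: [0.983, -0.184, -0.0, 0.0]
contact_force: [-0.7, 0.4, -2.9]
finger_gap: 0.159
gripper_force: 59.3
```

```bash
for i in 1; do python3 -m creep '[[0,0,0.2,0,-1],[0,0,0.2,0,-1],[0,0,0,0,-1],[0,0,0,0,-1]]'; done; python3 -m creep '[[0,0,0.2,0,-1],[0,0,0.2,0,-1],[0,0,0,0,-1],[0,0,0,0,-1]]'
```

```text
time: 13.08
ee_pos: [0.4003, 0.0727, 0.1672]
ee_rot: [0.983, -0.184, -0.0, 0.0]
contact_force: [-0.2, 0.0, -3.7]
finger_gap: 0.156
gripper_force: 59.3
time: 13.42
ee_pos: [0.4003, 0.0728, 0.1632]
ee_rot: [0.983, -0.184, -0.0, 0.0]
contact_force: [0.3, 0.1, -3.4]
finger_gap: 0.153
gripper_force: 59.3
```

```bash
python3 -m creep '[[0,0,0.2,0,-1],[0,0,0.2,0,-1],[0,0,0.2,0,-1],[0,0,0.1,0,-1],[0,0,0,0,-1],[0,0,0,0,-1]]'; python3 -m creep '[[0,0,0.1,0,-1],[0,0,0,0,-1],[0,0,0,0,-1]]';python3 -m creep '[[0,0,0.05,0,-1],[0,0,0,0,-1],[0,0,0,0,-1]]'
```

```text
time: 13.92
ee_pos: [0.4003, 0.0728, 0.1562]
ee_rot: [0.983, -0.184, -0.0, 0.0]
contact_force: [-1.0, -0.2, -3.1]
finger_gap: 0.156
gripper_force: 59.3
time: 14.17
ee_pos: [0.4004, 0.0728, 0.1553]
ee_rot: [0.983, -0.184, 0.0, 0.0]
contact_force: [-0.4, -1.1, -2.8]
finger_gap: 0.157
gripper_force: 59.4
time: 14.42
ee_pos: [0.4004, 0.0728, 0.1548]
ee_rot: [0.983, -0.184, 0.0, 0.0]
contact_force: [0.8, -1.6, -4.3]
finger_gap: 0.152
gripper_force: 59.4
```

```bash
python3 -m creep '[[0,0,0.05,0,-1],[0,0,0,0,-1],[0,0,0,0,-1]]'; python3 -m creep '[[0,0,0.05,0,-1],[0,0,0,0,-1],[0,0,0,0,-1]]';python3 -m creep '[[0,0,0.03,0,-1],[0,0,0,0,-1],[0,0,0,0,-1]]'
```

```text
time: 14.67
ee_pos: [0.4004, 0.0728, 0.1543]
ee_rot: [0.983, -0.184, 0.0, 0.0]
contact_force: [-0.1, -0.5, -2.2]
finger_gap: 0.155
gripper_force: 59.4
time: 14.92
ee_pos: [0.4004, 0.0728, 0.1538]
ee_rot: [0.983, -0.184, 0.0, -0.0]
contact_force: [0.1, -0.7, -2.3]
finger_gap: 0.149
gripper_force: 59.7
time: 15.17
ee_pos: [0.4004, 0.0728, 0.1535]
ee_rot: [0.983, -0.184, -0.0, -0.0]
contact_force: [-1.6, -0.7, 1.5]
finger_gap: 0.153
gripper_force: 60.2
```

```bash
python3 -m creep '[[0,0,0.03,0,-1],[0,0,0,0,-1],[0,0,0,0,-1],[0,0,0,0,-1]]'; python3 -m creep '[[0,0,0,0,-0.6],[0,0,0,0,-0.5],[0,0,0,0,-0.4],[0,0,0,0,-0.2],[0,0,0,0,-0.1],[0,0,0,0,-0.1]]'; python3 -m creep '[[0,0,-0.5,0,-0.1],[0,0,-1,0,-0.1],[0,0,-2,0,-0.1],[0,0,-2,0,-0.1],[0,0,-2,0,-0.1],[0,0,0,0,-0.1],[0,0,0,0,-0.1]]'; python3 - <<'E'
from h import *
s,e,Q=state();T=eyes.camera_model("wrist")["T"];im,d=eyes.snapshot("wrist")
cv2.imwrite("pics/w7v.png",cv2.resize(im,(800,600)));np.savez("pics/w7.npz",T=T,d=d)
for c in("wrist",):
  for q in("door_sockets","door_knob","door"):print(q,[(np.round(o["xyz"],3).tolist(),round(o["p"],2)) for o in spotter.place_of(q,c)[:1]])
P=cloud("wrist",T,d);x,y,z=np.moveaxis(P,-1,0);m=(abs(z-.177)<.006)&(x<.475)&(x>.25)&(y<.25)&(y>0)
rc=cv2.minAreaRect((P[m][:,:2]*1000).astype(np.float32));print(m.sum(),rc,np.median(z[m]))
togo([0.35,0.15,.2],0)
E
```

```text
time: 15.5
ee_pos: [0.4003, 0.0729, 0.1533]
ee_rot: [0.983, -0.184, -0.0, -0.0]
contact_force: [-3.4, 0.9, 5.6]
finger_gap: 0.151
gripper_force: 60.9
time: 16.0
ee_pos: [0.4004, 0.0728, 0.1532]
ee_rot: [0.983, -0.184, -0.0, 0.0]
contact_force: [0.2, 0.0, 0.0]
finger_gap: 0.452
gripper_force: 0.0
time: 16.58
ee_pos: [0.4007, 0.0732, 0.2291]
ee_rot: [0.983, -0.184, 0.001, -0.001]
contact_force: [0.5, -0.5, 0.3]
finger_gap: 0.449
gripper_force: 0.0
door_sockets [([0.483, 0.039, 0.026], 0.73)]
door_knob [([0.305, 0.082, 0.097], 0.69)]
door [([0.483, 0.041, 0.011], 0.92)]
3819 ((381.1980285644531, 82.05189514160156), (13.985892295837402, 185.85467529296875), 67.36878204345703) 0.1740611540079679
ee [0.4001 0.0726 0.2277] tool-y yaw -1.9408 z [-0.001 -0.001 -1.   ] F [0.1 0.2 0.7] gap 0.448
shift cm [-7.46 -5.4   2.77] turn deg 68.8
```

View pics/w7v.png

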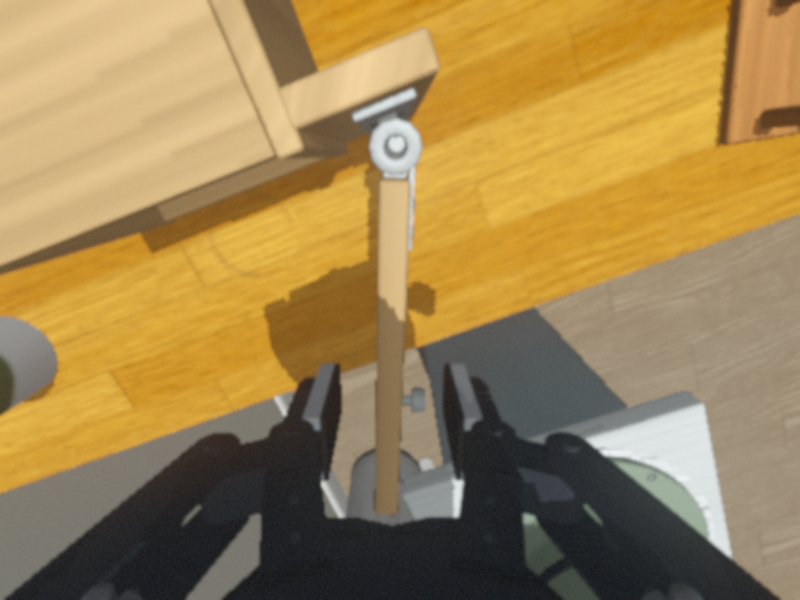

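The door hangs with the pin centred in its bore at (396,145), standing open at about 1.18 rad. Next I'll turn the tool square to the world, close the fingers, go to the outer (-y) side and push the door shut gently.

```bash
python3 -m creep '[[0,0,0,-7,-0.5],[0,0,0,-7,-1],[0,0,0,-7.1,-1],[0,0.9,0,0,-1],[0,0.9,0,0,-1],[0,0.9,0,0,-1],[0,0.9,0,0,-1],[0,0.7,0,0,-1],[0,0,0,0,-1],[0,0,0,0,-1]]'; python3 -c "
from h import *
togo([.4015,.030,.15],-1.571);print(np.round(sensors.sense()['qpos'],3))"
```

```text
time: 17.62
ee_pos: [0.4003, 0.0295, 0.2282]
ee_rot: [1.0, -0.002, -0.0, -0.0]
contact_force: [0.3, -0.6, -0.4]
finger_gap: -0.0
gripper_force: 0.0
ee [0.4003 0.0295 0.2282] tool-y yaw -1.5742 z [-0.  0. -1.] F [ 0.3 -0.6 -0.4] gap -0.0
shift cm [ 0.12 -0.05  7.82] turn deg -0.18
[-0.794  0.217  0.672  2.185 -0.189  0.795 -1.575]
```

```bash
python3 -m creep '[[0,0,2,0,-1],[0,0,2,0,-1],[0,0,2,0,-1],[0,0,1.8,0,-1],[0,0,0,0,-1],[0,0,0,0,-1]]'; python3 -m creep '[[0.15,-0.37,0,0,-1],[0.15,-0.37,0,0,-1],[0.15,-0.37,0,0,-1],[0.15,-0.37,0,0,-1],[0.15,-0.37,0,0,-1],[0.15,-0.37,0,0,-1],[0.15,-0.37,0,0,-1],[0.15,-0.37,0,0,-1],[0.15,-0.37,0,0,-1],[0.15,-0.37,0,0,-1],[0.15,-0.37,0,0,-1],[0.15,-0.37,0,0,-1]]'; python3 -m creep '[[0.15,-0.37,0,0,-1],[0.15,-0.37,0,0,-1],[0.15,-0.37,0,0,-1],[0.15,-0.37,0,0,-1],[0.15,-0.37,0,0,-1],[0.15,-0.37,0,0,-1],[0.15,-0.37,0,0,-1],[0.15,-0.37,0,0,-1],[0,0,0,0,-1],[0,0,0,0,-1]]'; python3 - <<'E'
from h import *
eyes.snapshot("top");
for q in("door","door_knob"):print(q,[(np.round(o["xyz"],3).tolist(),round(o["p"],2)) for o in spotter.place_of(q,"top")[:1]])
E
```

```text
time: 18.12
ee_pos: [0.4, 0.0297, 0.1501]
ee_rot: [1.0, -0.001, -0.001, 0.0]
contact_force: [-0.5, 0.3, 0.4]
finger_gap: 0.003
gripper_force: 0.0
time: 19.12
ee_pos: [0.4185, 0.0745, 0.1502]
ee_rot: [1.0, -0.001, -0.0, 0.0]
contact_force: [0.5, -1.4, 0.7]
finger_gap: -0.002
gripper_force: 0.1
time: 19.95
ee_pos: [0.4304, 0.1039, 0.1502]
ee_rot: [1.0, -0.001, -0.0, 0.0]
contact_force: [-0.4, -0.3, -0.1]
finger_gap: -0.002
gripper_force: 0.0
door []
door_knob [([0.674, -0.107, 0.0], 0.2)]
```

```bash
python3 -m creep '[[0.13,-0.47,0,0,-1],[0.13,-0.47,0,0,-1],[0.13,-0.47,0,0,-1],[0.13,-0.47,0,0,-1],[0.13,-0.47,0,0,-1],[0.13,-0.47,0,0,-1],[0.13,-0.47,0,0,-1],[0.13,-0.47,0,0,-1],[0,0,0,0,-1]]'; python3 -m creep '[[0.13,-0.47,0,0,-1],[0.13,-0.47,0,0,-1],[0.13,-0.47,0,0,-1],[0.13,-0.47,0,0,-1],[0.13,-0.47,0,0,-1],[0.13,-0.47,0,0,-1],[0.13,-0.47,0,0,-1],[0.13,-0.47,0,0,-1],[0,0,0,0,-1],[0,0,0,0,-1]]'; python3 - <<'E'
from h import *
im,d=eyes.snapshot("top");P=cloud("top",d=d);x,y,z=np.moveaxis(P,-1,0)
m=(abs(z-.175)<.006)&(x<.495)&(x>.3)&(y<.28)&(y>.045)
print(m.sum(),cv2.minAreaRect((P[m][:,:2]*1000).astype(np.float32)))
for a in np.arange(.05,.27,.02):
    k=m&(abs(y-a)<.01);print(round(a,2),k.sum(),x[k].min().round(4) if k.any() else None,x[k].max().round(4) if k.any() else None)
E
```

```text
time: 20.85
ee_pos: [0.4411, 0.1424, 0.1501]
ee_rot: [1.0, -0.0, 0.0, -0.0]
contact_force: [0.7, -0.2, -0.3]
finger_gap: -0.003
gripper_force: 0.0
time: 21.68
ee_pos: [0.4513, 0.1791, 0.1501]
ee_rot: [1.0, -0.001, -0.0, 0.0]
contact_force: [0.1, -0.7, 0.2]
finger_gap: -0.001
gripper_force: 0.1
192 ((482.59979248046875, 95.51181030273438), (25.329565048217773, 80.29253387451172), 3.776540994644165)
0.05 12 0.4743 0.487
0.07 44 0.472 0.4919
0.09 53 0.4715 0.4942
0.11 50 0.469 0.4946
0.13 33 0.4691 0.4818
0.15 0 None None
0.17 0 None None
0.19 0 None None
0.21 0 None None
0.23 0 None None
0.25 0 None None
0.27 0 None None
```

```bash
python3 -m creep '[[0.1,0,0,0,-1],[0.1,0,0,0,-1],[0.1,0,0,0,-1],[0.1,0,0,0,-1],[0.1,0,0,0,-1],[0.1,0,0,0,-1],[0,0,0,0,-1],[0,0,0,0,-1]]'; python3 -m creep '[[0.1,0,0,0,-1],[0.1,0,0,0,-1],[0,0,0,0,-1],[0,0,0,0,-1]]'; python3 -m creep '[[0.1,0,0,0,-1],[0,0,0,0,-1],[0,0,0,0,-1]]'
```

```text
time: 22.4
ee_pos: [0.4574, 0.1789, 0.1502]
ee_rot: [1.0, -0.001, -0.0, 0.0]
contact_force: [-1.2, -0.5, -0.6]
finger_gap: 0.002
gripper_force: 0.0
time: 22.73
ee_pos: [0.4594, 0.1789, 0.1502]
ee_rot: [1.0, -0.001, -0.0, 0.0]
contact_force: [-0.0, 0.2, -0.6]
finger_gap: 0.001
gripper_force: 0.0
time: 22.98
ee_pos: [0.4604, 0.1789, 0.1502]
ee_rot: [1.0, -0.001, 0.0, 0.0]
contact_force: [-0.7, 0.3, -0.5]
finger_gap: -0.001
gripper_force: 0.0
```

```bash
for i in 1; do python3 -m creep '[[0.1,0,0,0,-1],[0,0,0,0,-1],[0,0,0,0,-1]]'|sed -n 2,4p; python3 -m creep '[[0.1,0,0,0,-1],[0,0,0,0,-1],[0,0,0,0,-1]]'|sed -n 2,4p;python3 -m creep '[[0.05,0,0,0,-1],[0,0,0,0,-1],[0,0,0,0,-1]]'|sed -n 2,4p; python3 -m creep '[[0.05,0,0,0,-1],[0,0,0,0,-1],[0,0,0,0,-1]]'|sed -n 2,4p; done
```

```text
ee_pos: [0.4614, 0.1789, 0.1502]
ee_rot: [1.0, -0.001, 0.0, 0.0]
contact_force: [-0.1, 0.6, 0.2]
ee_pos: [0.4624, 0.1789, 0.1502]
ee_rot: [1.0, -0.001, 0.0, -0.0]
contact_force: [0.3, 0.7, -0.3]
ee_pos: [0.4629, 0.1789, 0.1502]
ee_rot: [1.0, -0.001, 0.0, 0.0]
contact_force: [-1.4, -0.3, -0.3]
ee_pos: [0.4634, 0.1789, 0.1502]
ee_rot: [1.0, -0.001, -0.0, 0.0]
contact_force: [0.6, -0.1, 0.3]
```

```bash
python3 -m creep '[[0.05,0,0,0,-1],[0,0,0,0,-1],[0,0,0,0,-1]]'|sed -n 2,4p; python3 -m creep '[[0.05,0,0,0,-1],[0,0,0,0,-1],[0,0,0,0,-1]]'|sed -n 2,4p; python3 -m creep '[[0.05,0,0,0,-1],[0,0,0,0,-1],[0,0,0,0,-1]]'|sed -n 2,4p;python3 - <<'E'
from h import *
im,d=eyes.snapshot("top");P=cloud("top",d=d);x,y,z=np.moveaxis(P,-1,0)
m=(abs(z-.174)<.005)&(x<.495)&(x>.3)&(y<.14)&(y>.06)
q=P[m];q=q[q[:,0]<.485]
fr=[(a,x[m&(abs(y-a)<.006)].min()) for a in np.arange(.066,.14,.01)];print(np.round(fr,4).tolist(),np.polyfit(*np.array(fr).T,1))
E
```

```text
ee_pos: [0.4639, 0.1789, 0.1502]
ee_rot: [1.0, -0.001, -0.0, 0.0]
contact_force: [-0.8, -0.8, -0.3]
ee_pos: [0.4644, 0.1789, 0.1502]
ee_rot: [1.0, -0.001, 0.0, -0.0]
contact_force: [-0.1, -0.6, 0.3]
ee_pos: [0.4649, 0.1789, 0.1502]
ee_rot: [1.0, -0.001, -0.0, 0.0]
contact_force: [-0.4, -0.4, -0.2]
[[0.066, 0.4765], [0.076, 0.4765], [0.086, 0.4767], [0.096, 0.4765], [0.106, 0.4765], [0.116, 0.4766], [0.126, 0.4815], [0.136, 0.4817]] [0.07330044 0.47040717]
```

```bash
python3 -m creep '[[0.05,0,0,0,-1],[0,0,0,0,-1],[0,0,0,0,-1]]'|sed -n 2,4p; python3 -m creep '[[-0.02,0,0,0,-1],[-0.02,0,0,0,-1],[-0.02,0,0,0,-1],[-0.03,0,0,0,-1],[-0.03,0,0,0,-1],[-0.05,0,0,0,-1],[-0.1,0,0,0,-1],[-0.2,0,0,0,-1],[-0.5,0,0,0,-1],[-1,0,0,0,-1],[-1,0,-1,0,-1],[0,0,-2,0,-1]]' |sed -n 2,4p;python3 -m creep '[[0,0,-2,0,-1],[0,0,-2,0,-1],[0,1.5,-2,0,-1],[0,2,0,0,-1],[0,2,0,0,-1],[0,2,0,0,-1],[0,2,0,0,-1],[0,0,0,0,-1],[0,0,0,0,-1]]'|sed -n 2,4p; python3 - <<'E'
from h import *
im,d=eyes.snapshot("top");P=cloud("top",d=d);x,y,z=np.moveaxis(P,-1,0)
m=(abs(z-.174)<.005)&(x<.495)&(x>.3)&(y<.25)&(y>.06)
fr=[(a,x[m&(abs(y-a)<.006)].min()) for a in np.arange(.066,.24,.01) if (m&(abs(y-a)<.006)).any()];print(np.round(fr,4).tolist())
T=eyes.camera_model("wrist")["T"];im,d=eyes.snapshot("wrist");print(np.round([o["xyz"] for o in spotter.place_of("door_knob","top")[:1]+spotter.place_of("door_knob","wrist")[:1]],3).tolist());cv2.imwrite("pics/w8.png",cv2.resize(im,(800,600)))
E
```

```text
ee_pos: [0.4654, 0.1789, 0.1502]
ee_rot: [1.0, -0.001, 0.0, 0.0]
contact_force: [0.2, 0.3, -0.5]
ee_pos: [0.4324, 0.1784, 0.1789]
ee_rot: [1.0, -0.001, -0.002, 0.001]
contact_force: [0.4, 0.5, 0.3]
ee_pos: [0.4348, 0.0835, 0.2402]
ee_rot: [1.0, -0.002, -0.0, -0.0]
contact_force: [-0.0, 0.8, -0.1]
[[0.216, 0.4664], [0.226, 0.4665], [0.236, 0.4665]]
[[0.448, 0.215, 0.089], [0.446, 0.212, 0.096]]
```

View pics/w8.png

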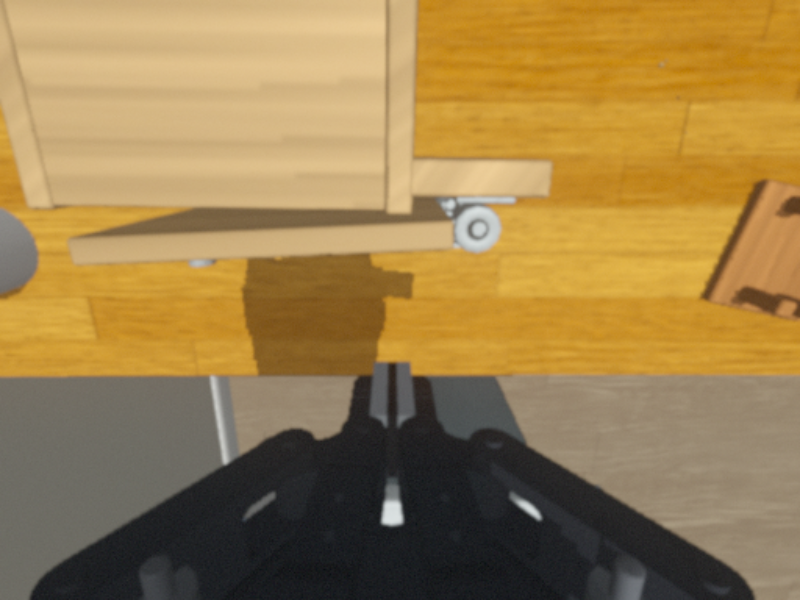

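The door is slightly ajar (panel edge from (75,250) to (450,235), about 0.05 rad). I'll go back, press it fully to the stop and ease off slowly.

```bash
python3 -m creep '[[0,-2.5,0,0,-1],[0,-2.5,0,0,-1],[0,-2.5,0,0,-1],[0,-2.5,0,0,-1],[0,-0.6,2,0,-1],[0,0,3,0,-1],[0,0,3,0,-1],[0,0,1,0,-1],[1,0,0,0,-1],[0.8,0,0,0,-1],[0,0,0,0,-1]]'|sed -n 2,4p; python3 -m creep '[[0.3,0,0,0,-1],[0.3,0,0,0,-1],[0.3,0,0,0,-1],[0.2,0,0,0,-1],[0.1,0,0,0,-1],[0,0,0,0,-1],[0,0,0,0,-1]]'|sed -n 2,4p; python3 -m creep '[[0.1,0,0,0,-1],[0,0,0,0,-1],[0,0,0,0,-1]]'|sed -n 2,4p;python3 -m creep '[[0.1,0,0,0,-1],[0,0,0,0,-1],[0,0,0,0,-1]]'|sed -n 2,4p
```

```text
ee_pos: [0.4562, 0.1901, 0.1516]
ee_rot: [1.0, -0.001, 0.001, -0.0]
contact_force: [-0.2, 0.4, 0.5]
ee_pos: [0.4656, 0.1899, 0.1502]
ee_rot: [1.0, -0.001, -0.0, 0.0]
contact_force: [-0.1, 0.3, 0.6]
ee_pos: [0.4666, 0.1899, 0.1502]
ee_rot: [1.0, -0.001, -0.0, 0.0]
contact_force: [0.3, -0.0, 0.4]
ee_pos: [0.4677, 0.1899, 0.1502]
ee_rot: [1.0, -0.001, -0.0, 0.0]
contact_force: [-0.2, 0.5, 0.5]
```

```bash
python3 -m creep '[[0.1,0,0,0,-1],[0,0,0,0,-1],[0,0,0,0,-1]]'|sed -n '2p;4p'; python3 -m creep '[[0.1,0,0,0,-1],[0,0,0,0,-1],[0,0,0,0,-1]]'|sed -n '2p;4p'; python3 -m creep '[[0.1,0,0,0,-1],[0,0,0,0,-1],[0,0,0,0,-1]]'|sed -n '2p;4p'; python3 -c "
from h import *
im,d=eyes.snapshot('top');P=cloud('top',d=d);x,y,z=np.moveaxis(P,-1,0)
m=(abs(z-.174)<.005)&(x<.495)&(x>.3)&(y<.25)&(y>.06)
print(np.round([(a,x[m&(abs(y-a)<.006)].min()) for a in np.arange(.066,.24,.01) if (m&(abs(y-a)<.006)).any()],4).tolist())"
```

```text
ee_pos: [0.468, 0.1899, 0.1501]
contact_force: [-4.4, 0.1, 2.9]
ee_pos: [0.4681, 0.1899, 0.15]
contact_force: [-10.6, 0.4, 7.0]
ee_pos: [0.4682, 0.19, 0.1498]
contact_force: [-18.7, 0.5, 13.1]
[[0.066, 0.4766], [0.076, 0.4766], [0.086, 0.4766], [0.096, 0.4767], [0.106, 0.4767], [0.116, 0.479], [0.126, 0.4792], [0.136, 0.4792], [0.146, 0.4864]]
```

```bash
python3 -m creep '[[-0.05,0,0,0,-1],[-0.05,0,0,0,-1],[-0.05,0,0,0,-1],[-0.03,0,0,0,-1],[-0.03,0,0,0,-1],[-0.02,0,0,0,-1],[-0.02,0,0,0,-1],[-0.01,0,0,0,-1],[-0.01,0,0,0,-1],[0,0,0,0,-1],[0,0,0,0,-1]]'|sed -n '2p;4p'; python3 -m creep '[[-0.01,0,0,0,-1],[-0.01,0,0,0,-1],[-0.01,0,0,0,-1],[-0.01,0,0,0,-1],[-0.01,0,0,0,-1],[-0.01,0,0,0,-1],[-0.01,0,0,0,-1],[-0.01,0,0,0,-1],[-0.01,0,0,0,-1],[-0.01,0,0,0,-1],[0,0,0,0,-1]]'|sed -n '2p;4p'; python3 -m creep '[[-0.02,0,0,0,-1],[-0.03,0,0,0,-1],[-0.05,0,0,0,-1],[-0.1,0,0,0,-1],[-0.3,0,0,0,-1],[-1,0,0,0,-1],[-1,0,0,0,-1],[0,0,-2,0,-1],[0,0,-2,0,-1],[0,0,-3,0,-1],[0,2,-2,0,-1],[0,2.5,0,0,-1]]'|sed -n '2p;4p'; python3 -m creep '[[0,2.5,0,0,-1],[0,2.5,0,0,-1],[0,0.8,0,0,-1],[0,0,0,0,-1],[0,0,0,0,-1],[0,0,0,0,-1]]'|sed -n '1,4p'; python3 - <<'E'
from h import *
im,d=eyes.snapshot("top");P=cloud("top",d=d);x,y,z=np.moveaxis(P,-1,0)
T=eyes.camera_model("wrist")["T"];im,d=eyes.snapshot("wrist");cv2.imwrite("pics/w9.png",im)
Pw=cloud("wrist",T,d)
for n,Q in(("top",P),("wrist",Pw)):
    x,y,z=np.moveaxis(Q,-1,0);m=(abs(z-.175)<.005)&(x<.484)&(x>.44)&(y<.25)&(y>.06)
    fr=np.array([(a,x[m&(abs(y-a)<.006)].min()) for a in np.arange(.066,.25,.01) if (m&(abs(y-a)<.006)).sum()>3]);print(n,fr.round(4).tolist())
    if len(fr)>2:print(np.polyfit(*fr.T,1))
    print(cv2.minAreaRect((Q[m][:,:2]*1000).astype(np.float32)))
print(np.round([o["xyz"] for o in spotter.place_of("door_knob","top")[:1]+spotter.place_of("door_knob","wrist")[:1]],3).tolist())
E
```

```text
ee_pos: [0.4679, 0.1899, 0.1502]
contact_force: [-2.3, 1.1, -1.2]
ee_pos: [0.467, 0.1899, 0.1502]
contact_force: [0.1, 0.3, 0.5]
ee_pos: [0.4421, 0.1462, 0.243]
contact_force: [-0.3, -0.4, 0.8]
time: 33.12
ee_pos: [0.4415, 0.0881, 0.2401]
ee_rot: [1.0, -0.0, -0.0, -0.0]
contact_force: [-0.9, 0.6, 0.7]
top [[0.226, 0.4791], [0.236, 0.4788]]
((480.29241943359375, 230.99440002441406), (2.699200391769409, 15.094498634338379), 1.148806095123291)
wrist [[0.066, 0.4752], [0.076, 0.4747], [0.086, 0.4747], [0.096, 0.4758], [0.106, 0.4756], [0.116, 0.4755], [0.126, 0.4764], [0.136, 0.476], [0.146, 0.476], [0.156, 0.476], [0.166, 0.4769], [0.176, 0.4769], [0.186, 0.4765], [0.196, 0.4765], [0.206, 0.4774], [0.216, 0.4773], [0.226, 0.4773], [0.236, 0.4773], [0.246, 0.478]]
[0.01551812 0.47390157]
((479.4005126953125, 150.9706573486328), (181.45291137695312, 9.209561347961426), 89.94342803955078)
[[0.456, 0.219, 0.089], [0.453, 0.213, 0.093]]
```

The door front now runs parallel to the cupboard front, within about 0.004 rad, and the arm is clear.

```bash
python3 -c "
from cell import job
print(job.sign_off())"
```

```text
the job is handed in; nothing more can be done
None
```

The door is hung fully down on both pins and shut (within about 0.004 rad by my last measurement), the arm is clear, and the job was handed in at about 33 s with no verdict returned.

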